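Close the cover of the shelf-light power box and hold it on its seal

ROBOT

A 7-joint arm with a two-finger parallel gripper is mounted at the origin on the work surface. World frame = base frame: x ahead of the robot, y to its left, z up, the work surface at z = 0. Lengths are in m, angles in rad, forces in N, time in s.
With the tool pointing down it reaches from about 0.35 to 0.9 m from the base axis. Payload 8.1 kg.
Tool frame: the origin (TCP) lies midway between the tips of the shut fingers; the grasp point (between the pads) lies 19 mm behind it; z points along the fingers, y is the line along which they close (so a half turn about z gives the same grasp; the last joint's range is limited). The gripper opens to 92 mm and grips with 3 to 60 N. Pads are 19 mm wide; open, the fingers measure 130 mm over their backs; the gripper's body (75 mm by 190 mm) begins 47 mm behind the grasp point.
Start: joints at [1.093, 0.434, 0.025, 1.573, -0.012, 1.134, -0.075], TCP at [0.229, -0.582, 0.227] pointing down, gripper open.
Joint ranges: [-2.62, 2.62], [-0.44, 2.09], [-1.27, 1.32], [0.08, 2.57], [-1.32, 4.46], [0.12, 2], [-2.74, 2.74]. Speed limits (rad/s): [2.22, 2.22, 3.01, 3.01, 3.14, 3.14, 3.14].

INTERFACE

Orientations are given as a rotation vector (axis times angle).
In Python, from cell import arm gives the robot as it stands.
- The arm moves only by the tool send_rows, never from a script. Its argument "increments" is a list of rows, each a list of 3 entries, a list of its own where there are three numbers: the finger opening in cm, from 0 to 9.18, then the shift along the tool's x, y, z in cm, then the turn, a rotation vector about the tool's x, y, z in rad. A call has 1 to 5 rows; each row shifts and turns the commanded pose from where the row before left it, along the tool's axes as they then stand; what a row does not reach is not made up. A row lasts 1/10 s, in which the tool goes at most 50 mm and 8.59 degrees, less where a joint would pass 70% of its speed; a pose out of reach is approached as far as the arm can. A call is refused whole if a number of a shift passes 5 or a number of a turn 0.15, either way. A call with a gripper value outside its range is refused whole. The fingers move at their own pace and stop on an object; "force" is the grip in N (left out, the last holds). Time passes only in rows, so rows that do not move let the fingers close. It gives the time, the measured TCP pose, the force, the opening and the grip force at its end, in the units of the state.
- arm.observe(): the state, without advancing time (a new reading comes with each control period).
- arm.get_image(name): name is "side" or "top" or "wrist"; returns the picture (400x640x3 uint8, red, green, blue); there is no depth.
- arm.camera_params(name): a dict with "camera_matrix" (3x3 intrinsics, pixels), "R" (3x3) and "t" (3): a world point X has camera coordinates R X + t. Camera axes: x right, y down, z forward; pixel columns grow to the right and rows downward; lengths in m; the calibration is good to about 2 mm. A picture is of the moment at which its call begins: read the wrist's pose just before it. camera_params takes no time and is no camera call; for the wrist camera it gives the pose at the moment of the call.
- arm.sign_off(): hands the job in; it is judged then, once.
The state is a dict: "clock": time; "joints": joint angles; "dq": joint speeds; "joint_efforts": joint torques, N m; "position": TCP position; "ee_rot": TCP orientation; "force": force on the tool from outside, world axes, zero at the start; "ft_torque": the same for the moment, N m; "width": opening from 0.0 (shut) to 1.0 (fully open); "gripper_force": force on a finger pad.
Only numpy, scipy, OpenCV 4.12 (cv2) and the standard library are available. Lean on these libraries where they do the work, as an engineer would, in place of code of your own. Each camera call takes 0.05 s, during which the arm holds its last target. There are 200 camera calls.

TASK

Close up the power box of the shelf lights: first flip the cam lever on its side all the way over to free the sprung cover, then turn the wing fastener until the slot along its top lines up with the two index marks on the cover. Then push the cover down flush on its seal and finish while still holding it pressed there, because the springs lift it again if you let go. Leave the bowl, the mug and the jar where they are.

Things in the scene. Friction and masses are not known exactly. Their poses are not given: they have to be found in the camera images.
- box: grey steel power box fixed to the bench, 144 (its x) by 180 (its y) by 80 mm high to the top of its rubber seal. Origin: centre of its underside, on the bench. z up. An aluminium cover sits over it on springs; the cam lever is on its +y side; the fastener is at x = 0, y = -45 mm of the box.
- cover (a joint): how far the cover is pushed down, in m: 0 = raised (its underside 10 mm above the seal, its flat top 96 mm above the bench), 0.010 = flush on the seal (top at 86 mm). It slides straight down only. About 3 N starts it moving and about 10 N holds it flush; past that it rests on a hard stop. It comes back up by itself if let go. While the lever is not flipped or the fastener is not aligned it is blocked and moves hardly at all.
- press_spot (a point): a point on the flat top face of the cover (aluminium plate 132 by 172 by 6 mm), in the middle of its bare half, 75 mm from the fastener's axis along the box's +y; it moves with the cover. Axes as the box's. The bare half is clear for at least 40 mm all round except the cover's edge 56 mm away on the +y side, so pressing there with closed fingers is easy.
- fastener (a joint): angle of the wing fastener in rad, about the vertical, growing anticlockwise seen from above. 0 = its slot (and wing) lies along the box's y axis, in line with the two short dark index marks on the cover either side of it; aligned is 0 either way by up to about 8 degrees (0.14). It starts 0.8 to 1.35 anticlockwise of that and must be turned clockwise. It has no stop at 0 (stops at -0.5 and 1.7), turns with about 0.05 N m and stays where it is left.
- wing_grip (a point): centre of the fastener's upright dark steel wing: 36 mm long, 11 mm thick, 26 mm high, on a 10 mm stem; the wing's underside is 14 mm, this point 27 mm and its top 40 mm above the cover's top face. The point turns with the fastener: its y axis runs along the wing (and the slot), its x axis across the 11 mm thickness, z up. Grip it from above across the thickness.
- lever (a joint): angle of the cam lever in rad: 0 = locked (the lever leans 45 degrees to the box's -x side, its cam nose stands under the cover's lug and blocks it), 1.57 = free, at a stop (leans 45 degrees to the box's +x side). It must end past 1.2. It swings over the top, needs about 2 N at the ball and stays where it is left.
- lever_ball (a point): centre of the black 18 mm ball on the end of the lever's 10 mm steel rod, 75 mm from the pivot; it moves with the lever. The ball can be pushed or pinched from above along the box's y.
- lever_pivot (a point): point on the lever's pivot axis in the plane in which the ball swings: 116 mm to +y of the box's centre and 70 mm above the bench. The axis runs along the box's y (the point's y); the lever's angle from vertical is joint lever minus 0.785, towards the box's +x.
- bowl: white ceramic bowl, 110 mm across, 50 mm high, standing on the bench to the box's -y side; leave it. Origin: centre of its underside.
- mug: blue ceramic mug, 76 mm across, 85 mm high, beyond the lever; leave it. Origin: centre of its underside.
- jar: amber glass jar, 60 mm across, 100 mm high, standing behind the box (its +x side); leave it. Origin: centre of its underside.

How it is judged:
By the outcome, as a careful person would: the job done as asked, in the order asked, and still so for the second after the job is handed in, while the arm keeps its last pose, push and grip.
It also fails if it takes over 51 s, if anything falls off the work surface, if the arm or the gripper's body presses on something with over 40 N, if the wrist force passes 120 N, or if a joint passes its speed limit or range.

## Working session

There is one attempt and no reset: what is moved stays moved. The work goes in short steps, Python scripts to look and compute and a tool call to move; the robot and the scene stay as the last step left them, time stands still between calls to the robot, and variables do not carry over. Pictures are saved under pics/ and viewed, at most 10 in all, crops included, and the job is handed in when it is done.

Besides the shell and the picture viewer there is one more tool, called after "Emit:" as name([rows], argument=value, ...), one row to a line, values as JSON. send_rows: Moves the arm, as the interface text tells. Its arguments: {"type":"object","properties":{"increments":{"type":"array"},"force":{"type":"number"}},"required":["increments"]}

```bash
mkdir -p pics; ls; python3 - <<'E'
from cell import arm
import cv2,numpy as np
for n in("side","top"):
    im=arm.get_image(n); cv2.imwrite(f"pics/{n}0.png",im[...,::-1])
    p=arm.camera_params(n); R=np.array(p["R"]);print(n,np.round(p["camera_matrix"],1).tolist(),np.round(R,3).tolist(),np.round(-R.T@p["t"],3))
s=arm.observe();print(s)
E
```

```text
pics
side [[423.9, 0.0, 320.4], [0.0, 423.9, 196.8], [0.0, 0.0, 1.0]] [[0.978, -0.208, -0.019], [-0.123, -0.505, -0.854], [0.168, 0.838, -0.519]] [ 0.448 -0.812  0.642]
top [[462.2, 0.0, 317.4], [0.0, 462.2, 200.3], [0.0, 0.0, 1.0]] [[-0.063, -0.998, -0.002], [-0.976, 0.062, -0.21], [0.209, -0.011, -0.978]] [0.363 0.041 1.236]
{'clock': 0.1, 'joints': array([ 1.09338497,  0.43513016,  0.02497044,  1.57396184, -0.01161409,
        1.13399945, -0.0751167 ]), 'dq': array([ 0.00065132, -0.00027902, -0.0006228 , -0.00269714, -0.00061414,
       -0.00034192, -0.00117221]), 'joint_efforts': array([ 3.52203468e-03, -6.69130898e+01,  9.88485552e-01, -3.15149260e+01,
       -6.05432200e-02,  3.75015568e-02,  8.62741899e-05]), 'position': array([ 0.22860996, -0.5812217 ,  0.22605491]), 'ee_rot': array([-3.08532967e+00, -5.84932000e-01,  5.63478409e-04]), 'force': array([-0.39455894,  0.38677848, -0.39528499]), 'ft_torque': array([-0.02006736, -0.05692971,  0.02552475]), 'gripper_force': 0.0, 'width': 1.001556734862649}
```

View pics/side0.png

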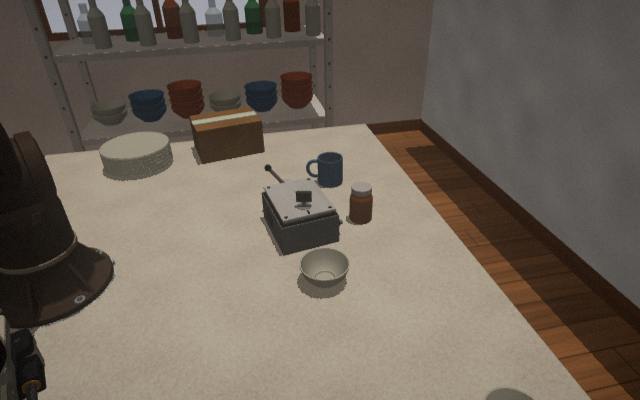

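View pics/top0.png

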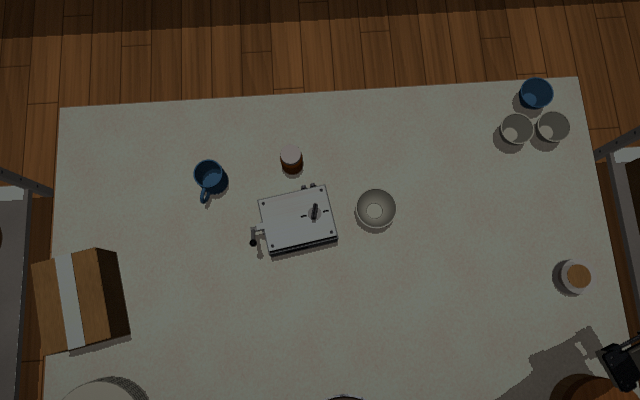

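The side view shows the box at about (300,212), with the wing at (304,198) and the ball at (267,168). In the top view the cover is at about (298,220), the wing at (314,212) and the ball at (253,242). The mug is at (208,175), the jar at (291,158) and the bowl at (376,208).

```bash
cat > h.py <<'E'
import cv2,numpy as np
from cell import arm
def cam(n):
    p=arm.camera_params(n);return np.array(p["camera_matrix"]),np.array(p["R"]),np.array(p["t"])
def ray(c,uv):
    K,R,t=c;d=R.T@np.linalg.inv(K)@np.array([uv[0],uv[1],1.]);return -R.T@t,d
def onz(c,uv,z):
    o,d=ray(c,uv);return o+d*(z-o[2])/d[2]
def tri(c1,u1,c2,u2):
    o1,d1=ray(c1,u1);o2,d2=ray(c2,u2)
    s=np.linalg.lstsq(np.c_[d1,-d2],o2-o1,rcond=None)[0]
    a=o1+d1*s[0];b=o2+d2*s[1];return (a+b)/2,np.linalg.norm(a-b)
def proj(c,X):
    K,R,t=c;q=K@(R@np.array(X)+t);return q[:2]/q[2]
E
python3 - <<'E'
from h import *
im=cv2.imread("pics/top0.png");s=cv2.imread("pics/side0.png")
a=cv2.resize(im[170:270,240:350],None,fx=5,fy=5,interpolation=cv2.INTER_CUBIC)[:, :400+150]
b=cv2.resize(s[155:255,250:350],None,fx=5,fy=5,interpolation=cv2.INTER_CUBIC)
cv2.imwrite("pics/c.png",cv2.resize(np.hstack([a,b]),(788,375)))
print(cv2.cvtColor(im,cv2.COLOR_BGR2GRAY)[180:260:5,250:345:6])
E
```

```text
[[114 108 110 111 108 111 112 115 112 114 111 112 112 112 109 111]
 [110 110 112 112 115 113 112 113 114  61  54  81  93 108 110 111]
 [109 111 112 112 113 114 114 110  88 118 113 111  59 112 112 109]
 [110 114 114 114 103  92 111 110 111 114 115 113 115 107 110 110]
 [113 111 116 113 111 113 113 112 113 114 114 114 114  74 112 112]
 [111 112 111 113 114 112 112 113 114 112 114  28 113 110 111 110]
 [112 114 114 113 115 113 112 113 113 114  86  32 116  51 109 111]
 [111 110 114 114 112 114 113 114 115  14  84  46 116 113 111 110]
 [110 110  89 115 115 114 114 114 115 113 117 104 115 115  89 112]
 [112 113 114 115 115 114 115 114 115 114 114 114 114 114  87 112]
 [100  60  43 115 114 116 115 115 114 115 115 115 114 113 113 111]
 [108  63  65 115 114 114 115 115 114 114 114 113 115 115 106 111]
 [ 71  67 114 114 114 115 114 114 115 114 110  26  31  49  17 109]
 [ 68  71 110 117 114 115 117 104   0  36  14  18  42  66  64 109]
 [111 108 112  63  25  28  49   6  18  70  65  77 114 112 111 113]
 [109 108  64 109  17  49  66  61  75 112 112 111 112 110 107 109]]
```

View pics/c.png

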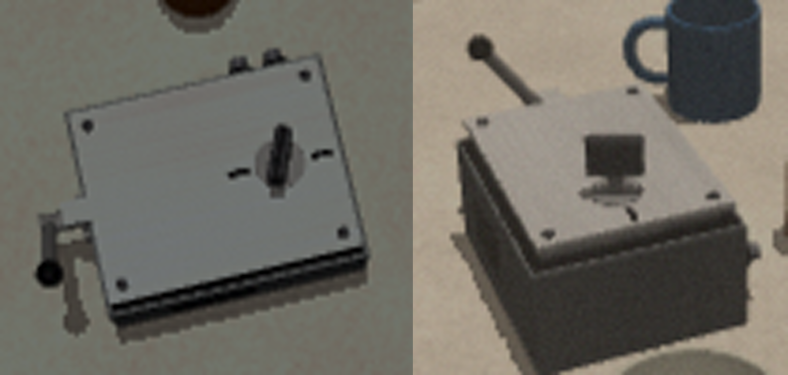

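Left crop is the top view: cover corners at (65,113), (318,55), (365,248) and (113,306), four screws, ball at (48,272) and wing at about (281,150). Right crop is the side view: ball at (480,47), wing at (614,156), and screws at (483,122), (632,91), (713,196) and (547,234).

```bash
python3 - <<'E'
from h import *
T=cam("top");S=cam("side")
t=lambda x,y:(240+x/3.75-.4,170+y/3.75-.4)
s=lambda x,y:(250+(x-412.7)/3.75-.4,155+y/3.75-.4)
P=[]
for a,b in [((122,285),(483,122)),((87,126),(632,91)),((305,75),(713,196)),((343,232),(547,234))]:
    X,e=tri(T,t(*a),S,s(*b));P.append(X);print(X.round(4),round(e,4))
C=[onz(T,t(*q),.096) for q in((113,306),(65,113),(318,55),(365,248))]
print(np.round(C,4)); m=np.mean(C,0);ms=np.mean(P,0);print("centres",m,ms)
for Q in(C,P):
    y=(Q[0]+Q[1]-Q[2]-Q[3])/2;x=(Q[1]+Q[2]-Q[0]-Q[3])/2
    print("len",np.linalg.norm(y),np.linalg.norm(x),"yaw",np.arctan2(y[1],y[0])-np.pi/2,np.arctan2(x[1],x[0]))
print("ball",tri(T,t(48,272),S,s(480,47)))
w=tri(T,t(281,150),S,s(614,156));print("wing",w)
yaw=np.arctan2(*( (C[1]+C[2]-C[0]-C[3])[[1,0]]))
R=np.array([[np.cos(yaw),-np.sin(yaw)],[np.sin(yaw),np.cos(yaw)]])
print("wing exp",m[:2]+R@[0,-.045],"pivot",m[:2]+R@[0,.116],"ball exp",m[:2]+R@[-.053,.116],"press",m[:2]+R@[0,.03])
a=onz(T,t(284,126),.136);b=onz(T,t(275,186),.136);print("wing top ends",a,b,np.linalg.norm(a-b),np.arctan2(*(a-b)[[1,0]])-np.pi/2-yaw)
E
```

```text
[0.5016 0.1472 0.0962] 0.0029
[0.6099 0.166  0.0961] 0.0026
[0.6351 0.0176 0.0963] 0.0015
[ 0.5265 -0.0006  0.0964] 0.001
[[ 0.4867  0.1536  0.096 ]
 [ 0.6185  0.1805  0.096 ]
 [ 0.6477  0.0079  0.096 ]
 [ 0.5145 -0.0144  0.096 ]]
centres [0.56683814 0.08191163 0.096     ] [0.56824674 0.08253113 0.09627136]
len 0.17267279334890195 0.134761775081891 yaw 0.16583162987111866 0.18330198035154374
len 0.15020408068005356 0.11002055973207675 yaw 0.16757435628231732 0.1688418488997334
ball (array([0.5077875 , 0.19069217, 0.13191648]), np.float64(0.0012421200983816878))
wing (array([0.57751263, 0.03713094, 0.12339064]), np.float64(0.0021170485136130673))
wing exp [0.57504061 0.0376655 ] pivot [0.54569398 0.1959683 ] ball exp [0.49358188 0.18630761] press [0.56136982 0.11140904]
wing top ends [0.59183419 0.03422296 0.136     ] [0.55285378 0.04245867 0.136     ] 0.039840930339376836 -1.9623141709168308
```

Emit:
send_rows([
  [9,[2.6,-2.91,-0.37],[0,0,0]],
  [9,[2.6,-2.91,-0.37],[0,0,0]],
  [9,[2.6,-2.91,-0.37],[0,0,0]],
  [9,[2.6,-2.91,-0.37],[0,0,0]],
  [9,[2.6,-2.91,-0.37],[0,0,0]],
])

```text
clock: 0.6
position: [0.2967, -0.3969, 0.2451]
ee_rot: [-3.086, -0.585, 0.0]
force: [1.2, -0.1, -0.1]
width: 0.978
gripper_force: 0.0
```

Emit:
send_rows([
  [9,[2.6,-2.91,-0.37],[0,0,0]],
  [9,[2.6,-2.91,-0.37],[0,0,0]],
  [9,[2.6,-2.91,-0.37],[0,0,0]],
  [9,[2.6,-2.91,-0.37],[0,0,0]],
  [9,[2.6,-2.91,-0.37],[0,0,0]],
])

```text
clock: 1.1
position: [0.3643, -0.2141, 0.2638]
ee_rot: [3.087, 0.585, -0.0]
force: [1.2, 0.1, 0.1]
width: 0.982
gripper_force: 0.0
```

Emit:
send_rows([
  [9,[2.6,-2.91,-0.37],[0,0,0]],
  [9,[2.6,-2.91,-0.37],[0,0,0]],
  [9,[2.6,-2.91,-0.37],[0,0,0]],
  [9,[2.6,-2.91,-0.37],[0,0,0]],
  [9,[2.6,-2.91,-0.37],[0,0,0]],
])

```text
clock: 1.6
position: [0.432, -0.0312, 0.2823]
ee_rot: [3.087, 0.585, -0.0]
force: [1.2, -0.9, 0.1]
width: 0.981
gripper_force: 0.0
```

Emit:
send_rows([
  [9,[2.6,-2.91,-0.37],[0,0,0]],
  [9,[2.6,-2.91,-0.37],[0,0,0]],
  [9,[2.6,-2.91,-0.37],[0,0,0]],
  [9,[2.6,-2.91,-0.37],[0,0,0]],
  [9,[2.6,-2.91,-0.37],[0,0,0]],
])

```text
clock: 2.1
position: [0.4999, 0.1516, 0.3006]
ee_rot: [3.086, 0.584, -0.001]
force: [1.1, -1.1, 0.0]
width: 0.978
gripper_force: 0.0
```

Emit:
send_rows([
  [6,[0,0,0],[0,0,-0.147]],
  [5,[0,0,0],[0,0,-0.147]],
  [4,[0,0,0],[0,0,-0.147]],
  [4,[0,0,0],[0,0,-0.147]],
  [4,[0,0,0],[0,0,-0.147]],
])

```text
clock: 2.6
position: [0.4994, 0.1502, 0.3003]
ee_rot: [-2.665, -1.663, 0.001]
force: [0.5, -0.2, 0.5]
width: 0.592
gripper_force: 0.0
```

Emit:
send_rows([
  [4,[0,0,0],[0,0,-0.147]],
  [4,[0,0,0],[0,0,-0.147]],
  [4,[0,0,0],[0,0,-0.147]],
  [4,[0,0,0],[0,0,-0.147]],
  [4,[0,0,0],[0,0,-0.147]],
])

```text
clock: 3.1
position: [0.4995, 0.1501, 0.3004]
ee_rot: [-1.89, -2.509, 0.001]
force: [1.1, -0.6, 0.6]
width: 0.435
gripper_force: 0.0
```

Emit:
send_rows([
  [4,[0,0,0],[0,0,-0.147]],
  [4,[0,0,0],[0,0,-0.147]],
  [4,[0,0,0],[0,0,-0.147]],
  [4,[0,0,0],[0,0,-0.147]],
  [4,[0,0,0],[0,0,-0.147]],
])

```text
clock: 3.6
position: [0.4995, 0.1501, 0.3004]
ee_rot: [-0.862, -3.02, 0.001]
force: [0.1, 0.4, -0.3]
width: 0.439
gripper_force: 0.0
```

Emit:
send_rows([
  [4,[0,0,0],[0,0,-0.147]],
  [4,[0,0,0],[0,0,-0.147]],
  [4,[0,0,0],[0,0,-0.147]],
  [4,[0,0,0],[0,0,-0.147]],
  [4,[0,0,0],[0,0,-0.147]],
])

```text
clock: 4.1
position: [0.4995, 0.15, 0.3004]
ee_rot: [0.281, -3.128, 0.001]
force: [-0.6, 0.1, 0.6]
width: 0.432
gripper_force: 0.0
```

```bash
python3 - <<'E'
from h import *
s=arm.observe();im=arm.get_image("wrist");cv2.imwrite("pics/w1.png",im[...,::-1])
c=cam("wrist");np.savez("pics/w1.npz",K=c[0],R=c[1],t=c[2]);print(s["clock"],s["position"],s["ee_rot"],s["joints"],s["width"])
for n,X in dict(ball=(.508,.191,.132),wing=(.576,.038,.136),press=(.5628,.1119,.096)).items():print(n,proj(c,X))
E
```

```text
4.1 [0.49952244 0.15001749 0.30039023] [ 2.80718211e-01 -3.12841899e+00  5.33526715e-04] [ 0.42320502  0.42027631 -1.13055496  1.64797474  0.39031118  1.32524653
  0.97858214] 0.4323355973283906
ball [351.87867209 197.48880152]
wing [203.975062   231.78227019]
press [276.23744368 220.17067846]
```

View pics/w1.png

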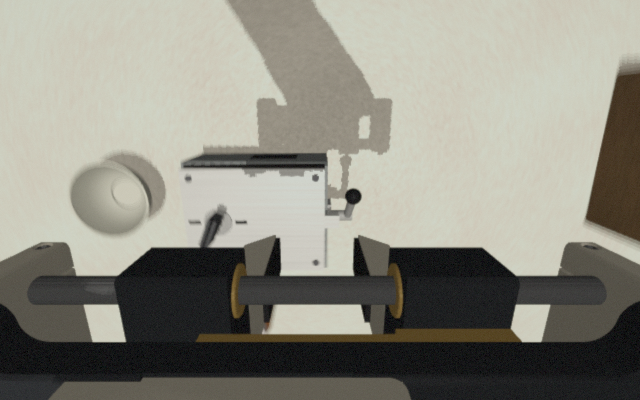

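Emit:
send_rows([
  [4,[-0.3,0.8,1.8],[0,0,0]],
  [4,[-0.3,0.8,1.8],[0,0,0]],
  [4,[-0.3,0.8,1.8],[0,0,0]],
  [4,[-0.3,0.8,1.8],[0,0,0]],
  [4,[-0.3,0.75,1.8],[0,0,0]],
])

```text
clock: 4.65
position: [0.5076, 0.192, 0.2096]
ee_rot: [0.267, -3.13, 0.0]
force: [0.9, -0.0, 0.1]
width: 0.435
gripper_force: 0.0
```

Emit:
send_rows([
  [4,[0,0,1.2],[0,0,0]],
  [4,[0,0,1.2],[0,0,0]],
  [4,[0,0,1.2],[0,0,0]],
  [4,[0,0,1.2],[0,0,0]],
  [4,[0,0,0],[0,0,0]],
])

```text
clock: 5.15
position: [0.5071, 0.1908, 0.1611]
ee_rot: [0.27, -3.128, 0.002]
force: [-0.3, -1.0, 0.6]
width: 0.433
gripper_force: 0.0
```

```bash
python3 - <<'E'
from h import *
s=arm.observe();im=arm.get_image("wrist");sd=arm.get_image("side")
cv2.imwrite("pics/w2.png",np.hstack([cv2.resize(im[100:400,160:560,::-1],(400,300)),cv2.resize(sd[120:220,240:373,::-1],(400,300))]))
print(s["clock"],s["position"],s["ee_rot"],s["joints"],s["width"])
print(proj(cam("wrist"),(.5085,.192,.132)))
E
```

```text
5.15 [0.50707314 0.19082398 0.16110128] [ 2.70445026e-01 -3.12781080e+00  1.54730815e-03] [ 0.24608969  0.57536149 -1.01816597  1.80073864  0.55098145  1.08435195
  0.77155632] 0.4332696511495216
[316.03865377 232.38589161]
```

View pics/w2.png

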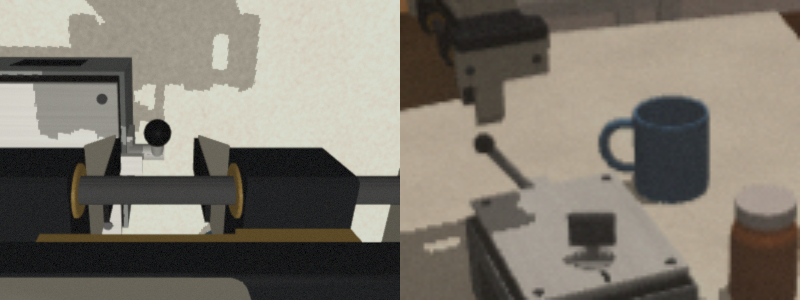

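Ball is seen at (317,233) in the wrist view, as predicted, and centred between the fingers. I'll descend, pinch it and swing it through the arc.

Emit:
send_rows([
  [4,[0,0,1.5],[0,0,0]],
  [4,[0,0,1.5],[0,0,0]],
  [4,[0,0,1.2],[0,0,0]],
  [3,[0,0,0.4],[0,0,0]],
  [1,[0,0,0],[0,0,0]],
], force=10)

```text
clock: 5.75
position: [0.5071, 0.1916, 0.1158]
ee_rot: [0.272, -3.128, 0.001]
force: [-0.1, -0.3, -1.4]
width: 0.312
gripper_force: 0.0
```

Emit:
send_rows([
  [1,[0,0,0],[0,0,0]],
  [1,[0,0,0],[0,0,0]],
  [1,[0,0,0],[0,0,0]],
])

```text
clock: 6.05
position: [0.5079, 0.1914, 0.117]
ee_rot: [-0.271, 3.129, -0.001]
force: [0.1, -1.4, 0.2]
width: 0.183
gripper_force: 10.0
```

Emit:
send_rows([
  [1,[-0.62,0,-0.37],[0,0,0]],
  [1,[-0.71,0,-0.33],[0,0,0]],
  [1,[-0.74,0,-0.26],[0,0,0]],
  [1,[-0.77,0,-0.18],[0,0,0]],
  [1,[-0.78,0,-0.1],[0,0,0]],
])

```text
clock: 6.55
position: [0.5445, 0.1977, 0.1296]
ee_rot: [-0.27, 3.129, -0.001]
force: [-1.7, -5.2, 1.4]
width: 0.185
gripper_force: 10.0
```

Emit:
send_rows([
  [1,[-0.79,0,-0.01],[0,0,0]],
  [1,[-0.78,0,0.07],[0,0,0]],
  [1,[-0.77,0,0.15],[0,0,0]],
  [1,[-0.75,0,0.23],[0,0,0]],
  [1,[-0.72,0,0.31],[0,0,0]],
])

```text
clock: 7.05
position: [0.5829, 0.2043, 0.1222]
ee_rot: [-0.269, 3.128, -0.0]
force: [0.5, -5.9, 3.8]
width: 0.18
gripper_force: 10.0
```

Emit:
send_rows([
  [1,[-0.69,0,0.38],[0,0,0]],
  [1,[-0.65,0,0.45],[0,0,0]],
  [1,[-0.59,0,0.52],[0,0,0]],
  [1,[-0.36,0,0.38],[0,0,0]],
  [1,[0,0,0],[0,0,0]],
])

```text
clock: 7.55
position: [0.6059, 0.2082, 0.1046]
ee_rot: [-0.269, 3.127, -0.0]
force: [4.6, -4.1, 1.0]
width: 0.188
gripper_force: 10.0
```

```bash
python3 - <<'E'
from h import *
s=arm.observe();sd=arm.get_image("side");tp=arm.get_image("top")
cv2.imwrite("pics/s3.png",np.hstack([cv2.resize(sd[120:220,240:373,::-1],(400,300)),cv2.resize(tp[170:270,230:363,::-1],(400,300))]))
print(s["clock"],s["position"],s["ee_rot"],s["joints"],s["width"],s["gripper_force"],s["force"])
E
```

```text
7.55 [0.60586411 0.20822389 0.10464519] [-2.68892965e-01  3.12737753e+00 -2.30670092e-05] [ 0.14172449  0.75719618 -0.91338046  1.61565735  0.65773209  1.10016329
  0.79338794] 0.18795463873793264 10.00004455447197 [ 4.56511817 -4.06066399  0.96488761]
```

View pics/s3.png

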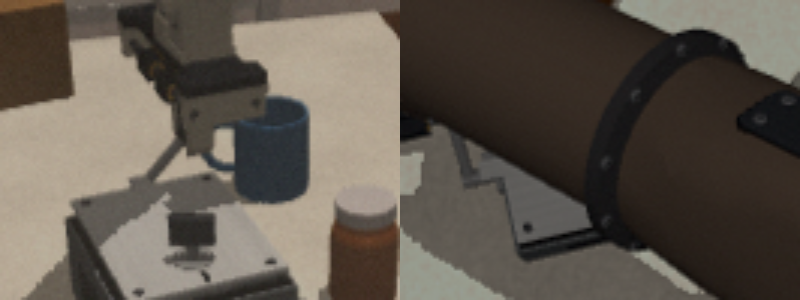

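Lever now leans to the +x side. The ball is at z≈0.124, about 45°, so it is at the stop. I'll release it and move over the wing.

Emit:
send_rows([
  [3,[0,0,0],[0,0,0]],
  [3,[0,0,0],[0,0,0]],
  [3,[0,0,0],[0,0,0]],
  [3.5,[0,0,-2],[0,0,0]],
  [4,[0,0,-4],[0,0,0]],
])

```text
clock: 8.15
position: [0.6018, 0.2078, 0.1621]
ee_rot: [0.272, -3.124, 0.002]
force: [0.3, 0.5, 0.7]
width: 0.412
gripper_force: 0.0
```

Emit:
send_rows([
  [4.5,[0.8,-2.2,-4],[0,0,0]],
  [4.5,[1.0,-2.8,-4],[0,0,0]],
  [4.5,[1.0,-2.8,0],[0,0,0]],
  [4.5,[1.0,-2.8,0],[0,0,0]],
  [4.5,[1.0,-2.8,0],[0,0,0]],
])

```text
clock: 8.65
position: [0.579, 0.0677, 0.2447]
ee_rot: [-0.273, 3.129, 0.0]
force: [0.4, 0.9, 0.1]
width: 0.487
gripper_force: 0.0
```

Emit:
send_rows([
  [4.5,[1.05,-2.8,0],[0,0,0]],
  [4.5,[0,0,0],[0,0,0.13]],
  [4.5,[0,0,0],[0,0,0.13]],
  [4.5,[0,0,0],[0,0,0.13]],
  [4.5,[0,0,0],[0,0,0]],
])

```text
clock: 9.15
position: [0.5736, 0.0394, 0.2446]
ee_rot: [0.342, 3.122, 0.0]
force: [-0.5, -1.1, -0.9]
width: 0.491
gripper_force: 0.0
```

```bash
python3 - <<'E'
from h import *
s=arm.observe();im=arm.get_image("wrist");c=cam("wrist");cv2.imwrite("pics/w4f.png",im[...,::-1]);np.savez("pics/w4.npz",K=c[0],R=c[1],t=c[2])
cv2.imwrite("pics/w4.png",cv2.resize(im[60:285,180:480,::-1],(800,600)))
print(s["clock"],s["position"],s["ee_rot"],s["joints"],s["width"])
print(proj(c,(.576,.038,.136)),proj(c,(.5485,.1967,.07)))
E
```

```text
9.15 [0.57364863 0.03942933 0.24459212] [3.42111961e-01 3.12237147e+00 2.31962874e-04] [ 0.48442124  0.50648931 -0.9525617   1.61900228  0.43114043  1.24140716
  0.80151273] 0.49110962622343246
[314.89268863 201.32753672] [458.83532018 127.36440357]
```

View pics/w4.png

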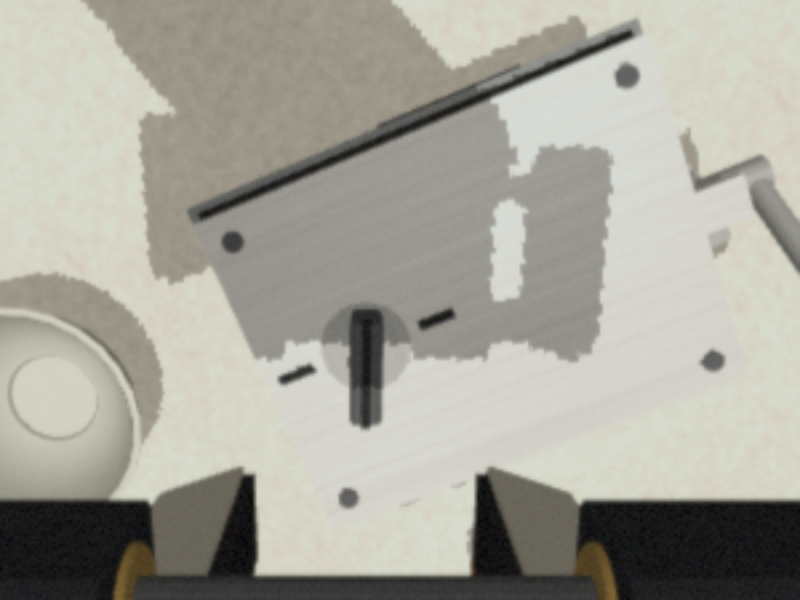

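Wing runs straight up the crop, along tool x, with its top face from about (367,312) to (364,428). The index marks are at (297,375) and (436,319), and the lever is still over.

```bash
python3 - <<'E'
from h import *
d=np.load("pics/w4.npz");c=(d["K"],d["R"],d["t"]);f=lambda x,y:(180+x*.375-.3,60+y*.375-.3)
print("marks",onz(c,f(366.5,347),.096)); a=onz(c,f(297,375),.096);b=onz(c,f(436,319),.096);v=b-a;print("markdir(box y yaw)",np.arctan2(v[1],v[0])-np.pi/2)
for z in(.12,.136):
  p=onz(c,f(367,312),z);q=onz(c,f(364,428),z);w=q-p;print(z,(p+q)/2,np.linalg.norm(w),np.arctan2(w[1],w[0]))
R=cv2.Rodrigues(np.array([.3421,3.1224,0]))[0];print("psi",np.arctan2(R[1,0],R[0,0]))
X,e=tri(c,f(366,370),cam("top"),(240+281/3.75-.4,170+140/3.75-.4));print(X,e)
s=cam("side");X,e=tri(c,f(366,370),s,(250+(614-412.7)/3.75-.4,155+136/3.75-.4));print("top of wing",X,e)
E
```

```text
marks [0.57612778 0.04013869 0.096     ]
markdir(box y yaw) 0.1800714326303965
0.12 [0.57864212 0.03914949 0.12      ] 0.04259730673892678 -0.23828077215305044
0.136 [0.57414931 0.04009396 0.136     ] 0.0401927864542525 -0.23828077215305063
psi 2.923336868701137
[0.60163066 0.03550075 0.03843108] 0.0019840732627906944
top of wing [0.57581592 0.040313   0.13539209] 0.0035847148814036876
```

Emit:
send_rows([
  [4.5,[-0.2,0.05,2.5],[0,0,0]],
  [4.5,[0,0,3],[0,0,0]],
  [4.5,[0,0,3],[0,0,0]],
  [4.5,[0,0,2.2],[0,0,0]],
  [4.5,[0,0,1.8],[0,0,0]],
])

```text
clock: 9.7
position: [0.5752, 0.0392, 0.1177]
ee_rot: [-0.332, -3.123, -0.0]
force: [-0.8, 0.0, 0.9]
width: 0.489
gripper_force: 0.0
```

Emit:
send_rows([
  [4.5,[0,0,1.1],[0,0,0]],
  [0.5,[0,0,0],[0,0,0]],
  [0.5,[0,0,0],[0,0,0]],
  [0.5,[0,0,0],[0,0,0]],
  [0.5,[0,0,0],[0,0,0]],
], force=25)

```text
clock: 10.2
position: [0.5763, 0.0391, 0.1093]
ee_rot: [0.339, 3.122, 0.0]
force: [0.7, -0.5, -0.6]
width: 0.195
gripper_force: 0.0
```

Emit:
send_rows([
  [0.5,[0,0,0],[0,0,0]],
  [0.5,[0,0,0],[0,0,0]],
  [0.5,[0,0,0],[0,0,0]],
])

```text
clock: 10.5
position: [0.5762, 0.0392, 0.1089]
ee_rot: [0.34, 3.122, 0.001]
force: [0.4, 0.5, 3.4]
width: 0.117
gripper_force: 25.0
```

Emit:
send_rows([
  [0.5,[0,0,0],[0,0,0.1]],
  [0.5,[0,0,0],[0,0,0.1]],
  [0.5,[0,0,0],[0,0,0.1]],
  [0.5,[0,0,0],[0,0,0.1]],
  [0.5,[0,0,0],[0,0,0.1]],
])

```text
clock: 11.0
position: [0.576, 0.0389, 0.1087]
ee_rot: [1.108, 2.939, 0.0]
force: [0.5, 0.0, 3.4]
width: 0.121
gripper_force: 25.0
```

Emit:
send_rows([
  [0.5,[0,0,0],[0,0,0.1]],
  [0.5,[0,0,0],[0,0,0.1]],
  [0.5,[0,0,0],[0,0,0.1]],
  [0.5,[0,0,0],[0,0,0.1]],
  [0.5,[0,0,0],[0,0,0.1]],
])

```text
clock: 11.5
position: [0.5757, 0.0387, 0.1086]
ee_rot: [1.801, 2.574, -0.001]
force: [-1.1, -0.7, 3.8]
width: 0.121
gripper_force: 25.0
```

Emit:
send_rows([
  [0.5,[0,0,0],[0,0,0.1]],
  [0.5,[0,0,0],[0,0,0.08]],
  [0.5,[0,0,0],[0,0,0]],
  [0.5,[0,0,0],[0,0,0]],
])

```text
clock: 11.9
position: [0.5756, 0.0387, 0.1084]
ee_rot: [2.017, 2.408, -0.001]
force: [-1.0, -1.4, 3.4]
width: 0.117
gripper_force: 25.0
```

Emit:
send_rows([
  [4,[0,0,0],[0,0,0]],
  [4,[0,0,0],[0,0,0]],
  [4,[0,0,0],[0,0,0]],
  [4,[0,0,0],[0,0,0]],
  [4,[0,0,-2],[0,0,0]],
])

```text
clock: 12.4
position: [0.5741, 0.0384, 0.1263]
ee_rot: [-2.018, -2.404, 0.005]
force: [-1.0, -1.0, 0.1]
width: 0.429
gripper_force: 0.0
```

Emit:
send_rows([
  [4,[0,0,-4],[0,0,0]],
  [4,[0,0,-4],[0,0,0]],
  [4,[0,0,-4],[0,0,0]],
  [4,[0,0,0],[0,0,0]],
])

```text
clock: 12.8
position: [0.5784, 0.0402, 0.254]
ee_rot: [2.016, 2.402, 0.011]
force: [0.3, 0.4, -0.3]
width: 0.435
gripper_force: 0.0
```

```bash
python3 - <<'E'
from h import *
s=arm.observe();im=arm.get_image("wrist");c=cam("wrist");cv2.imwrite("pics/w5f.png",im[...,::-1]);np.savez("pics/w5.npz",K=c[0],R=c[1],t=c[2])
cv2.imwrite("pics/w5.png",cv2.resize(im[60:285,180:480,::-1],(800,600)))
print(s["clock"],s["position"],s["ee_rot"],s["joints"],s["width"])
for X in((.5756,.039,.136),(.5628,.1119,.096),(.5478,.1967,.07)):print(proj(c,X))
E
```

```text
12.8 [0.57842646 0.04019393 0.2539854 ] [2.01570145 2.40174211 0.01051636] [ 0.28792138  0.40931916 -0.62940171  1.61647987  0.2566694   1.19026374
 -0.22171309] 0.43508041178768525
[313.60480274 197.54255239]
[313.52635493 112.42853839]
[313.26428143  19.54249628]
```

View pics/w5.png

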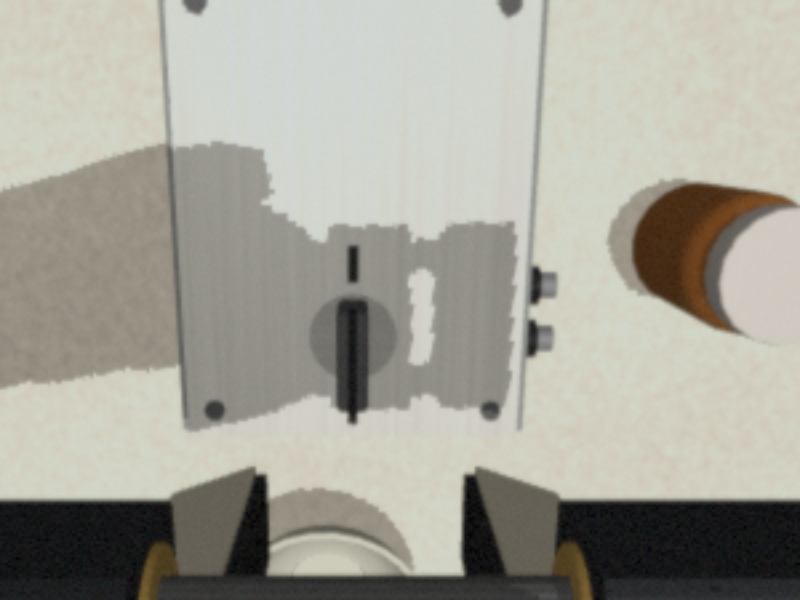

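Slot and near index mark line up at crop column x≈352, so the fastener is aligned. Next I'll shut the fingers and go over the press spot.

Emit:
send_rows([
  [0,[1.5,0,0],[0,0,0]],
  [0,[1.5,0,0],[0,0,0]],
  [0,[1.5,0,1.5],[0,0,0]],
  [0,[1.5,0,1.5],[0,0,0]],
  [0,[1.4,0,1.5],[0,0,0]],
])

```text
clock: 13.35
position: [0.5615, 0.1143, 0.2016]
ee_rot: [-2.016, -2.407, 0.002]
force: [0.7, -0.5, 1.0]
width: 0.052
gripper_force: 0.0
```

Emit:
send_rows([
  [0,[0,0,2],[0,0,0]],
  [0,[0,0,2],[0,0,0]],
  [0,[0,0,2],[0,0,0]],
  [0,[0,0,1],[0,0,0]],
  [0,[0,0,0],[0,0,0]],
])

```text
clock: 13.85
position: [0.5612, 0.1126, 0.1314]
ee_rot: [-2.016, -2.405, 0.004]
force: [-0.6, 0.6, 0.4]
width: 0.002
gripper_force: 0.0
```

Emit:
send_rows([
  [0,[0,0,0],[0,0,0]],
  [0,[0,0,0],[0,0,0]],
])

```text
clock: 14.05
position: [0.5634, 0.1124, 0.1342]
ee_rot: [2.019, 2.406, 0.002]
force: [0.6, -0.0, -0.1]
width: 0.006
gripper_force: 0.0
```

Emit:
send_rows([
  [0,[0,0,1.2],[0,0,0]],
  [0,[0,0,1.0],[0,0,0]],
  [0,[0,0,0.7],[0,0,0]],
  [0,[0,0,0.3],[0,0,0]],
  [0,[0,0,0.2],[0,0,0]],
])

```text
clock: 14.55
position: [0.5628, 0.1118, 0.0988]
ee_rot: [-2.02, -2.406, 0.001]
force: [-0.9, -0.3, 0.4]
width: 0.006
gripper_force: 0.0
```

Emit:
send_rows([
  [0,[0,0,0.2],[0,0,0]],
  [0,[0,0,0.2],[0,0,0]],
  [0,[0,0,0.2],[0,0,0]],
  [0,[0,0,0.1],[0,0,0]],
  [0,[0,0,0],[0,0,0]],
])

```text
clock: 15.05
position: [0.5631, 0.1119, 0.0927]
ee_rot: [2.02, 2.406, 0.001]
force: [-1.2, -1.0, 4.9]
width: 0.007
gripper_force: 2.9
```

Contact was at about z 0.096, and the cover now moves down at about 5 N. I'll continue to the stop.

Emit:
send_rows([
  [0,[0,0,0.2],[0,0,0]],
  [0,[0,0,0.2],[0,0,0]],
  [0,[0,0,0.2],[0,0,0]],
  [0,[0,0,0.1],[0,0,0]],
  [0,[0,0,0],[0,0,0]],
])

```text
clock: 15.55
position: [0.5632, 0.1119, 0.0863]
ee_rot: [2.019, 2.405, 0.001]
force: [-3.7, -1.3, 10.3]
width: 0.01
gripper_force: 5.5
```

Emit:
send_rows([
  [0,[0,0,0.1],[0,0,0]],
  [0,[0,0,0],[0,0,0]],
  [0,[0,0,0],[0,0,0]],
])

```text
clock: 15.85
position: [0.5632, 0.112, 0.0862]
ee_rot: [2.019, 2.405, 0.001]
force: [-7.6, -2.3, 20.9]
width: 0.002
gripper_force: 10.4
```

Emit:
send_rows([
  [0,[0,0,0],[0,0,0]],
  [0,[0,0,0],[0,0,0]],
  [0,[0,0,0],[0,0,0]],
])

```text
clock: 16.15
position: [0.5632, 0.112, 0.0862]
ee_rot: [2.019, 2.405, 0.001]
force: [-6.8, -2.3, 22.3]
width: 0.009
gripper_force: 10.4
```

```bash
python3 - <<'E'
from cell import arm
s=arm.observe();print(s["clock"],s["position"],s["force"])
if 12<s["force"][2]<30 and s["position"][2]<.0868: print(arm.sign_off())
E
```

```text
16.15 [0.56320232 0.11200044 0.08622203] [-6.75760611 -2.33762011 22.27209474]
the job is handed in; nothing more can be done
None
```

The lever is flipped to its stop, the wing fastener's slot lines up with the index marks, and the cover is held flush on its seal at about 22 N; I handed the job in at 16 s, with the bowl, mug and jar not touched.

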